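# Squirt the guide rods and hold the sprung board jaw open at the mark

## Task

Get the board holder ready for the next circuit board: first press the cleaner can's nozzle cap fully down to squirt the guide rods and let the cap spring back up. Then take the holder's sprung jaw by its upright pull plate, pull it out along the rods until its pointer stands at the clip on the scale bar, and keep it held there: finish while holding it still at that mark, because it springs shut when let go. Leave the other things on the bench where they are.

Things in the scene. Friction and masses are not known exactly. Their poses are not given: they have to be found in the camera images.
- holder: Circuit board holder, fixed to the bench: a flat aluminium base 110 x 260 mm with two steel guide rods along its length. Origin at the centre of its underside on the bench; z up, y along the guide rods towards the fixed jaw, x across towards the cleaner can. Nothing fixed on it is taller than 55 mm except the sprung jaw's pull plate.
- jaw_plate (a point): Centre of the part of the pull plate to grip: a black upright plate standing on the dark steel sprung jaw, 12 mm thick along the rods (holder y) and 40 mm wide across them (holder x). This point is midway across both, 17 mm below the plate's top, 85 mm above the bench; the plate rises 53 mm clear of the jaw's body (top of the body 49 mm above the bench, 34 mm along the rods), free on both faces. Axes as the holder's; moves with the jaw.
- jaw (a joint): Travel of the sprung jaw in m: 0 at rest near the middle of the holder, growing as it is pulled along the rods away from the fixed jaw (holder -y), end stop at 0.070. A spring draws it back whenever it is let go: about 3.6 N at 0 and 1.2 N more per 10 mm; it slides level, nothing latches it.
- jaw_pointer (a point): Tip of the small dark steel pointer, 4 mm wide along the rods, on the side of the sprung jaw, next to the scale bar, 30 mm above the bench. Axes as the holder's; moves with the jaw.
- mark (a point): The mark: the tip of a small black clip, 10 mm wide along the rods, with a steel thumbscrew, fixed on the steel scale bar that runs beside the base on the side of the cleaner can. The jaw is at the mark when the pointer's tip stands right opposite this tip, i.e. both have the same position along holder y (their tips then stay 2 mm apart in holder x). Axes as the holder's. It is 25 to 50 mm beyond the pointer's rest position, in holder -y.
- cap_top (a point): Centre of the top face of the white round nozzle cap, 32 mm across, on the aluminium cleaner can (53 mm across), which is clamped upright in a stand fixed to the bench beyond the holder. The top face is 169 mm above the bench when the cap is up; moves with the cap. z up.
- cap (a joint): How far the nozzle cap is pressed down in m: 0 up, 0.005 at its stop. Sprung: starts to move at about 3 N, at the stop by about 7 N, comes back up by itself.
- screwdriver: Bystander, not to be disturbed: an orange-handled screwdriver lying along the robot's side of the board holder, about 20 to 30 mm thick and 200 mm long.
- capacitor: Bystander, not to be disturbed: a black upright drum capacitor, 30 across and 36 tall, standing loose beyond the holder near the scale bar (sizes in mm). Origin at its underside.
- toroid: Bystander, not to be disturbed: a copper ring coil, 44 across and 18 high, loose on the robot's side of the holder (sizes in mm). Origin at its underside.
- circuit_board: Bystander, not to be disturbed: a loose green circuit board, 92 x 155, with parts up to 40 high, on the robot's right (sizes in mm). Origin at its underside.
- multimeter: Bystander, not to be disturbed: a loose blue hand meter, 175 x 85 x 36, lying on the robot's left (sizes in mm). Origin at its underside.
- solder_spool: Bystander, not to be disturbed: a loose solder spool, 54 across and 44 high, on the robot's right, farther out than the circuit board (sizes in mm). Origin at its underside.
- screw_tray: Bystander, not to be disturbed: a loose shallow steel tray, 90 x 120 x 25, on the robot's left, nearer than the meter (sizes in mm). Origin at its underside.
Mind the look-alikes: they are no part of the job. Leave any purple, red or turquoise look-alike of the part that bears cap_top alone.

How it is judged:
By the outcome, as a careful person would: the job done as asked, in the order asked, and still so for the second after the job is handed in, while the arm keeps its last pose, push and grip.
It also fails if it takes over 42 s, if anything falls off the work surface, if the arm or the gripper's body presses on something with over 40 N, if the wrist force passes 120 N, or if a joint passes its speed limit or range.

## Robot

A 6-joint arm with a two-finger parallel gripper is mounted at the origin on the work surface. World frame = base frame: x ahead of the robot, y to its left, z up, the work surface at z = 0. Lengths are in m, angles in rad, forces in N, time in s.
With the tool pointing down it reaches from about 0.25 to 0.725 m from the base axis. Payload 4 kg.
Tool frame: the origin (TCP) lies on the centre line of the jaws, within the pads' length; the fingertips stand 17 mm ahead of it and the grasp point (between the pads) lies 2 mm behind it; z points along the fingers, y is the line along which they close (so a half turn about z gives the same grasp; the last joint's range is limited). The gripper opens to 85 mm and grips with 20 to 120 N. Pads are 22 mm wide; open, the fingers measure 114 mm over their backs; the gripper's body (76 mm by 85 mm) begins 54 mm behind the grasp point. The pads swing forward as they close: fully open they stand 13 mm farther back than shut.
Start: joints at [-1.181, 0.241, 0.005, 1.335, 0, 1.571], TCP at [0.19, -0.462, 0.248] pointing down, gripper open.
Joint ranges: [-2.72, 2.72], [-1.05, 1.87], [-1.09, 1.28], [-1.99, 2.15], [-1.42, 1.44], [-3.14, 3.14]. Speed limits (rad/s): [2.79, 2.79, 3.14, 3.14, 3.14, 3.14].

## Interface

Orientations are given as a unit quaternion [x, y, z, w].
In Python, from workcell import bot, camera, get_calibration gives the robot as it stands.
- The arm moves only by the tool apply_moves, never from a script. Its argument "steps" is a list of rows, each a list of 3 entries, a list of its own where there are three numbers: the shift along the tool's x, y, z as a fraction of full scale, then the turn, a rotation vector about the tool's x, y, z as a fraction of full scale, then the opening, from 0 (shut) to 1 (fully open). A call has exactly 8 rows; each row shifts and turns the commanded pose from where the row before left it, along the tool's axes as they then stand; what a row does not reach is not made up. Full scale, the value 1, is 20 cm for a shift and pi rad for a turn. A row lasts 1/12 s, in which the tool goes at most 41.7 mm and 7.16 degrees, less where a joint would pass 70% of its speed; a pose out of reach is approached as far as the arm can. A call with a number of a shift or a turn outside -1 to 1 is refused whole. A call with a gripper value outside its range is refused whole. The fingers move at their own pace and stop on an object; the grip force is fixed at half the most. Time passes only in rows, so rows that do not move let the fingers close, or fill a call up. It gives the time, the measured TCP pose, the force, the opening and the grip force at its end, in the units of the state.
- bot.get_obs(): the state, without advancing time (a new reading comes with each control period).
- camera(name): name is "scene" or "top" or "wrist"; returns (picture, depth): 480x640x3 uint8, red, green, blue; 480x640 float32, m along the optical axis (not along the pixel's ray), 0 where there is no reading.
- get_calibration(name): a dict with "fov_y" (degrees; the focal length in pixels is half the picture's height over the tangent of half this angle, whatever the lens; pixels are square), "cx", "cy" (the principal point, pixels), "dist_coeffs" ([k1, k2, p1, p2, k3] as OpenCV has them; the pictures are not rectified), "rvec" (rotation vector, rad) and "tvec" (3), from world to camera coordinates, as OpenCV has them. Camera axes: x right, y down, z forward; pixel columns grow to the right and rows downward; lengths in m; the calibration is good to about 2 mm. A picture is of the moment at which its call begins: read the wrist's pose just before it. get_calibration takes no time and is no camera call; for the wrist camera it gives the pose at the moment of the call.
- bot.job_done(): hands the job in; it is judged then, once.
The state is a dict: "clock": time; "joint_pos": joint angles; "joint_vel": joint speeds; "tau": joint torques, N m; "eef_pos": TCP position; "tool_rot": TCP orientation; "ft_force": force on the tool from outside, world axes, zero at the start; "ft_torque": the same for the moment, N m; "grip_width": finger opening in m; "grasp_force": force on a finger pad.
Only numpy, scipy, OpenCV 4.12 (cv2) and the standard library are available. Lean on these libraries where they do the work, as an engineer would, in place of code of your own. Each camera call takes 0.05 s, during which the arm holds its last target. There are 200 camera calls.

## Working session

There is one attempt and no reset: what is moved stays moved. The work goes in short steps, Python scripts to look and compute and a tool call to move; the robot and the scene stay as the last step left them, time stands still between calls to the robot, and variables do not carry over. Pictures are saved under pics/ and viewed, at most 10 in all, crops included, and the job is handed in when it is done.

Besides the shell and the picture viewer there is one more tool, called after "Request:" by a JSON object that holds its "api" and its "payload". apply_moves: Moves the arm, as the interface text tells. Its arguments: {"type":"object","properties":{"steps":{"type":"array"}},"required":["steps"]}

```bash
mkdir -p pics
cat > h.py <<'E'
import numpy as np, cv2
from workcell import bot, camera, get_calibration
def cal(n):
    c=get_calibration(n); f=240/np.tan(np.radians(c["fov_y"])/2)
    K=np.array([[f,0,c["cx"]],[0,f,c["cy"]],[0,0,1]]); R=cv2.Rodrigues(np.array(c["rvec"],float))[0]
    return K,np.array(c["dist_coeffs"],float),R,np.array(c["tvec"],float).ravel()
def ray(C,px):
    K,d,R,t=C; u=cv2.undistortPoints(np.array([[px]],float),K,d).ravel()
    return -R.T@t, R.T@np.array([u[0],u[1],1.])
def atz(C,px,z):
    o,r=ray(C,px); return o+r*(z-o[2])/r[2]
def atd(C,px,D):
    o,r=ray(C,px); return o+r*D[int(round(px[1])),int(round(px[0]))]
def proj(C,p):
    K,d,R,t=C; return cv2.projectPoints(np.array([p],float),cv2.Rodrigues(R)[0],t,K,d)[0].ravel()
def save(n,img): cv2.imwrite("pics/"+n+".png",cv2.cvtColor(img,cv2.COLOR_RGB2BGR))
E
python3 - <<'E'
from h import *
for n in("scene","top"):
    i,d=camera(n); save(n+"0",i); np.save(n+"0.npy",d); C=cal(n); print(n,-C[2].T@C[3],C[2][2])
print(bot.get_obs())
E
```

```text
scene [0.9570627  0.6065256  1.24002529] [-0.3134563  -0.43957258 -0.84173695]
top [0.46058028 0.00584289 1.39741813] [ 0.07244398  0.01188994 -0.99730161]
{'clock': 0.1, 'joint_pos': array([-1.18097007e+00,  2.41383866e-01,  3.87510692e-03,  1.33518729e+00,
        7.87930370e-06,  1.57079608e+00]), 'joint_vel': array([-0.00103598, -0.00049784,  0.00165078,  0.00126924,  0.00056708,
       -0.00127925]), 'tau': array([ 1.11941277e-03, -3.73136902e+01,  2.53010774e+01,  1.08423375e-02,
        2.08534357e-04, -1.00619016e-05]), 'eef_pos': array([ 0.189818  , -0.4620049 ,  0.24748501]), 'tool_rot': array([ 9.81064034e-01,  1.93681336e-01, -1.80105066e-04, -9.32637505e-04]), 'ft_force': array([1.35605075, 0.68218972, 0.39540491]), 'ft_torque': array([ 0.05753843, -0.02678449, -0.03136372]), 'grasp_force': 0.0, 'grip_width': 0.08544414866005526}
```

View pics/scene0.png

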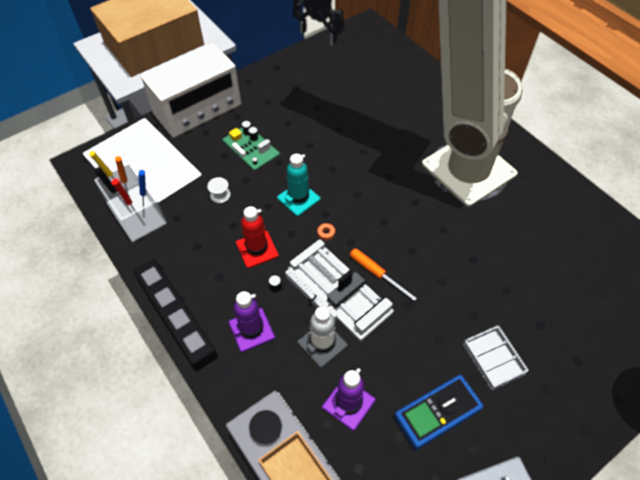

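View pics/top0.png

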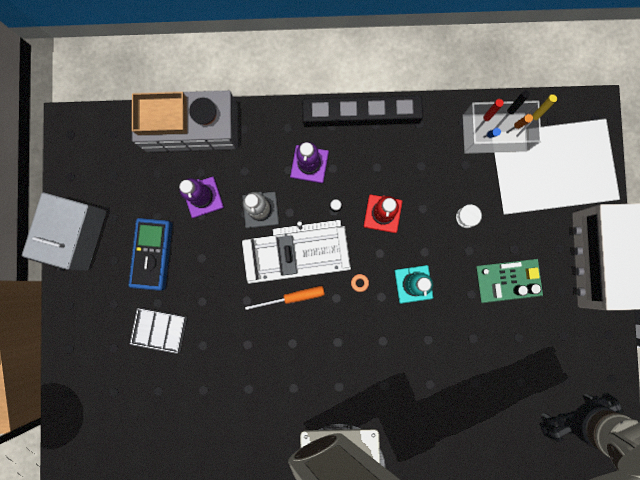

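Scene and top views: there are five cans. In the top view they are purple at (308,152) and (192,187), red at (387,206), turquoise at (420,286), and plain aluminium with a white cap on a grey stand at (257,203). Only the aluminium one fits. The holder is around (297,252), with its dark sprung jaw at (289,254). I'll confirm with an enlarged crop.

Run:
```python
from h import *
i=cv2.imread("pics/top0.png")[180:300,230:365]; cv2.imwrite("pics/crop1.png",cv2.resize(i,None,fx=5,fy=5,interpolation=cv2.INTER_CUBIC)[:600])
C=cal("top"); d=np.load("top0.npy")
# cap: white high blob via depth
P=np.array([[atd(C,(u,v),d) for u in range(235,360)] for v in range(185,295)])
z=P[...,2]
m=(z>.155)&(z<.19); print("cap",m.sum(),P[m].mean(0),P[m].min(0),P[m].max(0))
m=(z>.085)&(z<.115)&(np.arange(185,295)[:,None]>225); print("plate",m.sum(),P[m].mean(0),P[m].min(0),P[m].max(0))
m=(z>.008)&(z<.06)&(np.arange(185,295)[:,None]>219)
pts=P[m][:,:2].astype(np.float32); print("holder",cv2.minAreaRect(pts))
```

```text
cap 175 [0.6466357  0.18393262 0.16721765] [0.6245234  0.16978235 0.15501821] [0.66305649 0.20088843 0.1749289 ]
plate 91 [0.53050248 0.11188599 0.10033034] [0.51214891 0.10497204 0.08578428] [0.5498818  0.11866266 0.10796457]
holder ((0.5257659554481506, 0.09407199174165726), (0.3118164539337158, 0.18654365837574005), 88.50678253173828)
```

View pics/crop1.png

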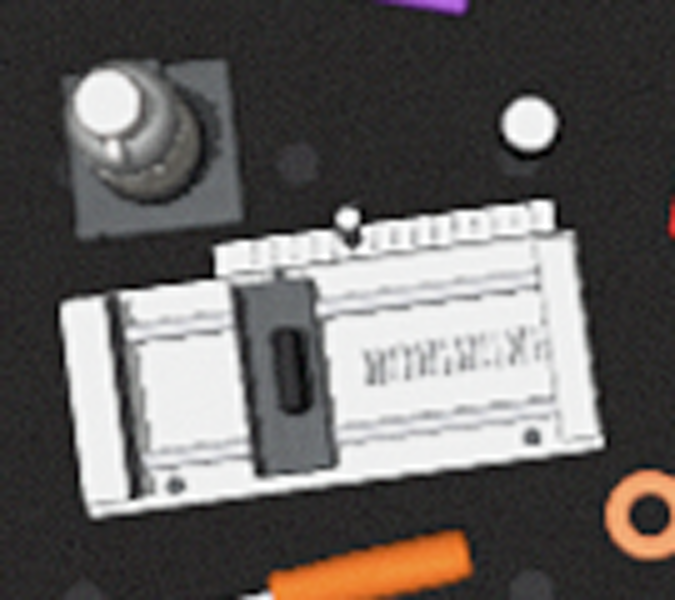

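The crop confirms it: plain aluminium can with its white cap at crop (105,102), dark jaw with plate slot at (292,370), pointer at (278,272), and clip tip at (353,243) with its thumbscrew above. The pull direction is right in the picture, along world -y.

```bash
cat >> h.py <<'E'
from scipy.spatial.transform import Rotation as Ro
def plan(p,yaw,q=None):
    """remaining shift (tool axes, fraction) and turn to TCP p, pointing down, tool y along heading yaw"""
    o=bot.get_obs(); R=Ro.from_quat(o["tool_rot"]); best=None
    for a in (yaw,yaw+np.pi):
        y=np.array([np.cos(a),np.sin(a),0]); z=np.array([0,0,-1.]); T=Ro.from_matrix(np.c_[np.cross(y,z),y,z])
        r=(R.inv()*T).as_rotvec()
        if best is None or np.linalg.norm(r)<np.linalg.norm(best[0]): best=(r,T)
    r,T=best; s=np.array(p)-o["eef_pos"]
    np.set_printoptions(precision=4,suppress=True)
    print("tcp",o["eef_pos"],"F",o["ft_force"],"w",o["grip_width"],"gf",o["grasp_force"],"t",o["clock"],"q6",o["joint_pos"][5])
    print("world shift",s,"| turn frac",r/np.pi,"| tool shift now",R.inv().apply(s)/.2,"| tool shift after turn",T.inv().apply(s)/.2)
E
python3 - <<'E'
from h import *
C=cal("top"); g=lambda x,y,z:atz(C,(230+(x+.5)/5-.5,180+(y+.5)/5-.5),z)
print("cap",g(105,102,.169)); 
a=g(92,517,.01);b=g(603,445,.01); e=g(62,300,.05);f=g(575,235,.05)
for p,q in((a,b),(g(222,275,.03),g(553,232,.03)),(g(140,322,.03),g(540,270,.03)),(g(150,455,.03),g(550,402,.03))): v=p-q; print("yaw",np.degrees(np.arctan2(v[1],v[0])))
print("pt",g(278,272,.03),"mark",g(354,243,.03)); print("plate",g(292,370,.102))
plan([.645,.185,.25],np.radians(97))
E
```

```text
cap [0.64871151 0.1848989  0.169     ]
yaw 96.45304137011792
yaw 95.80988802707856
yaw 95.8186032872026
yaw 95.97511253730467
pt [0.58223672 0.12041107 0.03      ] mark [0.59564695 0.0822526  0.03      ]
plate [0.52943396 0.1088018  0.102     ]
tcp [ 0.1898 -0.462   0.2475] F [1.3561 0.6822 0.3954] w 0.08544414866005526 gf 0.0 t 0.1 q6 1.5707960845152031
world shift [0.4552 0.647  0.0025] | turn frac [-0.0006  0.0001  0.0852] | tool shift now [ 3.3346 -2.1274 -0.0085] | tool shift after turn [ 2.6532 -2.9335 -0.0126]
```

Request:
{"api": "apply_moves", "payload": {"steps": [[[0, 0, 0], [0, 0, 0.027], 0], [[0, 0, 0], [0, 0, 0.027], 0], [[0, 0, 0], [0, 0, 0.028], 0], [[0.134, -0.148, 0], [0, 0, 0], 0], [[0.134, -0.148, 0], [0, 0, 0], 0], [[0.134, -0.148, 0], [0, 0, 0], 0], [[0.134, -0.148, 0], [0, 0, 0], 0], [[0.134, -0.148, 0], [0, 0, 0], 0]]}}

```text
clock: 0.77
eef_pos: [0.3036, -0.2964, 0.2479]
tool_rot: [0.998, 0.066, -0.0, -0.0]
ft_force: [0.5, -0.8, -0.1]
grip_width: -0.0003
grasp_force: 0.0
```

Request:
{"api": "apply_moves", "payload": {"steps": [[[0.134, -0.148, 0], [0, 0, 0], 0], [[0.134, -0.148, 0], [0, 0, 0], 0], [[0.134, -0.148, 0], [0, 0, 0], 0], [[0.134, -0.148, 0], [0, 0, 0], 0], [[0.134, -0.148, 0], [0, 0, 0], 0], [[0.134, -0.148, 0], [0, 0, 0], 0], [[0.134, -0.148, 0], [0, 0, 0], 0], [[0.134, -0.148, 0], [0, 0, 0], 0]]}}

```text
clock: 1.43
eef_pos: [0.4851, -0.0332, 0.248]
tool_rot: [0.998, 0.066, -0.0, 0.0]
ft_force: [0.5, -1.1, 0.6]
grip_width: 0.0002
grasp_force: 0.0
```

Run:
```python
from h import *
plan([.6487,.185,.22],np.radians(96)); C=cal("wrist"); i,d=camera("wrist"); save("w1",i); np.save("w1.npy",d)
for n,p in dict(cap=[.6487,.185,.169],pt=[.5822,.1204,.03],mark=[.5956,.0823,.03],plate=[.5294,.1088,.102]).items(): print(n,proj(C,p))
```

```text
tcp [ 0.4851 -0.0332  0.248 ] F [ 0.5386 -1.1454  0.6201] w 0.00016562425960395293 gf 0.0 t 1.4333 q6 2.940880231873882
world shift [ 0.1636  0.2182 -0.028 ] | turn frac [0.     0.0002 0.0089] | tool shift now [ 0.9551 -0.9731  0.1392] | tool shift after turn [ 0.9275 -0.9993  0.1399]
cap [-155.7354 -186.0202]
pt [154.3444  74.1404]
mark [201.4775  63.5961]
plate [126.0253 142.9628]
```

View pics/w1.png

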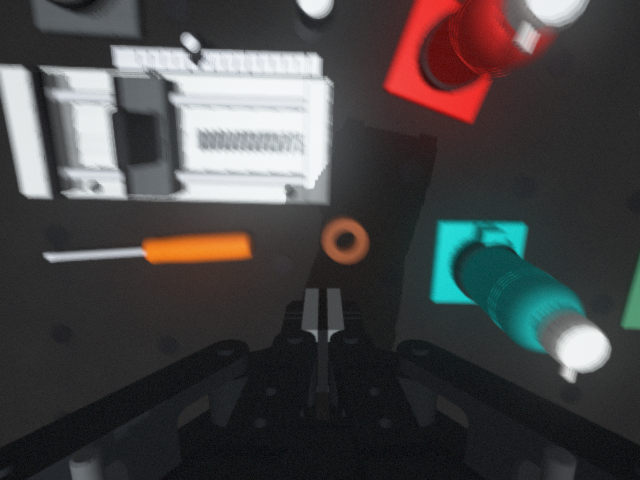

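The wrist view shows the clip near (198,62), the pointer near (154,72) and the plate at (137,138), all matching my predictions. The last joint is near its limit, so I'll flip the tool half a turn, but first I'll view an enlarged crop of the pointer and clip.

Run:
```python
import cv2
i=cv2.imread("pics/w1.png")[25:125,100:235]; cv2.imwrite("pics/crop2.png",cv2.resize(i,None,fx=5.9,fy=5.9,interpolation=cv2.INTER_CUBIC)[:600,:800])
```

```text
(no output)
```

View pics/crop2.png

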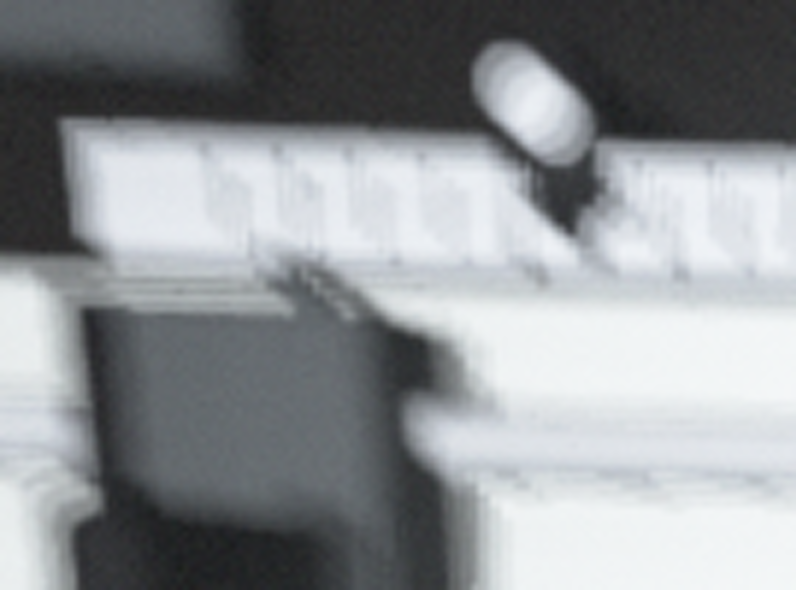

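Request:
{"api": "apply_moves", "payload": {"steps": [[[0, 0, 0], [0, 0, -0.039], 0], [[0, 0, 0], [0, 0, -0.039], 0], [[0, 0, 0], [0, 0, -0.039], 0], [[0, 0, 0], [0, 0, -0.039], 0], [[0, 0, 0], [0, 0, -0.039], 0], [[0, 0, 0], [0, 0, -0.039], 0], [[0, 0, 0], [0, 0, -0.039], 0], [[0, 0, 0], [0, 0, -0.039], 0]]}}

```text
clock: 2.15
eef_pos: [0.4842, -0.0353, 0.2478]
tool_rot: [0.848, 0.531, -0.001, -0.0]
ft_force: [-0.1, -0.6, 0.3]
grip_width: -0.0001
grasp_force: 0.0
```

Request:
{"api": "apply_moves", "payload": {"steps": [[[0, 0, 0], [0, 0, -0.039], 0], [[0, 0, 0], [0, 0, -0.039], 0], [[0, 0, 0], [0, 0, -0.039], 0], [[0, 0, 0], [0, 0, -0.039], 0], [[0, 0, 0], [0, 0, -0.039], 0], [[0, 0, 0], [0, 0, -0.039], 0], [[0, 0, 0], [0, 0, -0.039], 0], [[0, 0, 0], [0, 0, -0.039], 0]]}}

```text
clock: 2.82
eef_pos: [0.4842, -0.0354, 0.2478]
tool_rot: [0.498, 0.867, -0.0, -0.001]
ft_force: [0.5, 0.3, -0.1]
grip_width: -0.0
grasp_force: 0.0
```

Request:
{"api": "apply_moves", "payload": {"steps": [[[0, 0, 0], [0, 0, -0.039], 0], [[0, 0, 0], [0, 0, -0.039], 0], [[0, 0, 0], [0, 0, -0.039], 0], [[0, 0, 0], [0, 0, -0.039], 0], [[0, 0, 0], [0, 0, -0.039], 0], [[0, 0, 0], [0, 0, -0.039], 0], [[0, 0, 0], [0, 0, -0.039], 0], [[0, 0, 0], [0, 0, -0.039], 0]]}}

```text
clock: 3.48
eef_pos: [0.4842, -0.0353, 0.2478]
tool_rot: [0.031, 1.0, 0.0, -0.001]
ft_force: [0.6, -0.8, 0.0]
grip_width: -0.0001
grasp_force: 0.0
```

Run:
```python
from h import *
plan([.6487,.185,.23],np.radians(96))
```

```text
tcp [ 0.4842 -0.0353  0.2478] F [ 0.5819 -0.7816  0.0068] w -8.807547024899994e-05 gf 0.0 t 3.4833 q6 -0.009985221255361037
world shift [ 0.1645  0.2203 -0.0178] | turn frac [ 0.     -0.0004 -0.0533] | tool shift now [-0.7519  1.1511  0.0881] | tool shift after turn [-0.9333  1.0096  0.089 ]
```

The crop is blurred, with the clip at about (570,210) and the pointer at about (330,280). That's consistent with roughly 39 mm of travel. Now I'll go above the cap.

Request:
{"api": "apply_moves", "payload": {"steps": [[[0, 0, 0], [0, 0, -0.027], 0], [[0, 0, 0], [0, 0, -0.026], 0], [[-0.133, 0.144, 0], [0, 0, 0], 0], [[-0.133, 0.144, 0], [0, 0, 0], 0], [[-0.133, 0.144, 0], [0, 0, 0], 0], [[-0.133, 0.144, 0], [0, 0, 0], 0], [[-0.133, 0.144, 0], [0, 0, 0], 0], [[-0.133, 0.144, 0], [0, 0, 0], 0]]}}

```text
clock: 4.15
eef_pos: [0.6272, 0.1536, 0.2477]
tool_rot: [-0.049, 0.999, -0.0, -0.001]
ft_force: [1.2, -0.6, 0.1]
grip_width: -0.0
grasp_force: 0.0
```

Request:
{"api": "apply_moves", "payload": {"steps": [[[-0.135, 0.146, 0], [0, 0, 0], 0], [[0, 0, 0.08], [0, 0, 0], 0], [[0, 0, 0.08], [0, 0, 0], 0], [[0, 0, 0], [0, 0, 0], 0], [[0, 0, 0], [0, 0, 0], 0], [[0, 0, 0], [0, 0, 0], 0], [[0, 0, 0], [0, 0, 0], 0], [[0, 0, 0], [0, 0, 0], 0]]}}

```text
clock: 4.82
eef_pos: [0.6511, 0.1837, 0.2182]
tool_rot: [-0.048, 0.999, 0.0, 0.001]
ft_force: [0.0, -1.6, 0.5]
grip_width: -0.0005
grasp_force: 0.0
```

Run:
```python
from h import *
plan([.6487,.185,.195],np.radians(96)); C=cal("wrist"); i,d=camera("wrist"); save("w2",i); np.save("w2.npy",d)
for n,p in dict(cap=[.6487,.185,.169],pt=[.5822,.1204,.03],mark=[.5956,.0823,.03],plate=[.5294,.1088,.102]).items(): print(n,proj(C,p))
```

```text
tcp [0.6511 0.1837 0.2182] F [ 0.0197 -1.6     0.4554] w -0.0004798149376141867 gf 0.0 t 4.8167 q6 0.17802130324778118
world shift [-0.0024  0.0013 -0.0232] | turn frac [ 0.0002  0.0009 -0.0025] | tool shift now [0.0116 0.0077 0.1161] | tool shift after turn [0.0112 0.0079 0.1161]
cap [325.0197 277.113 ]
pt [250.2667 128.1567]
mark [201.298  140.7179]
plate [210.5542  25.2126]
```

View pics/w2.png

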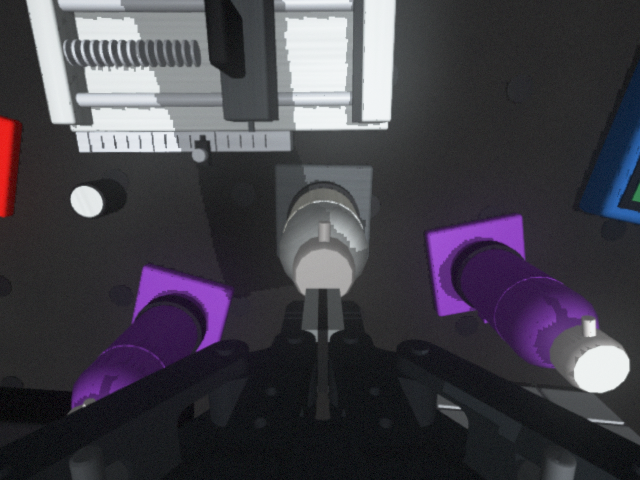

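The picture is sharp. The cap centre is at about (324,273), within 2 mm of my estimate. The pointer tip is at about (251,128) and the clip tip at about (203,138). Descending to just above the cap.

Request:
{"api": "apply_moves", "payload": {"steps": [[[0.011, 0.008, 0.05], [0, 0, 0], 0], [[0, 0, 0.05], [0, 0, 0], 0], [[0, 0, 0.045], [0, 0, 0], 0], [[0, 0, 0], [0, 0, 0], 0], [[0, 0, 0], [0, 0, 0], 0], [[0, 0, 0.01], [0, 0, 0], 0], [[0, 0, 0.01], [0, 0, 0], 0], [[0, 0, 0], [0, 0, 0], 0]]}}

```text
clock: 5.53
eef_pos: [0.6485, 0.1854, 0.1839]
tool_rot: [-0.049, 0.999, 0.0, 0.0]
ft_force: [-1.5, 0.3, 4.3]
grip_width: -0.0001
grasp_force: 2.2
```

Run:
```python
import cv2
i=cv2.imread("pics/w2.png")[95:185,165:285]; cv2.imwrite("pics/crop3.png",cv2.resize(i,None,fx=6,fy=6,interpolation=cv2.INTER_CUBIC))
```

```text
(no output)
```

View pics/crop3.png

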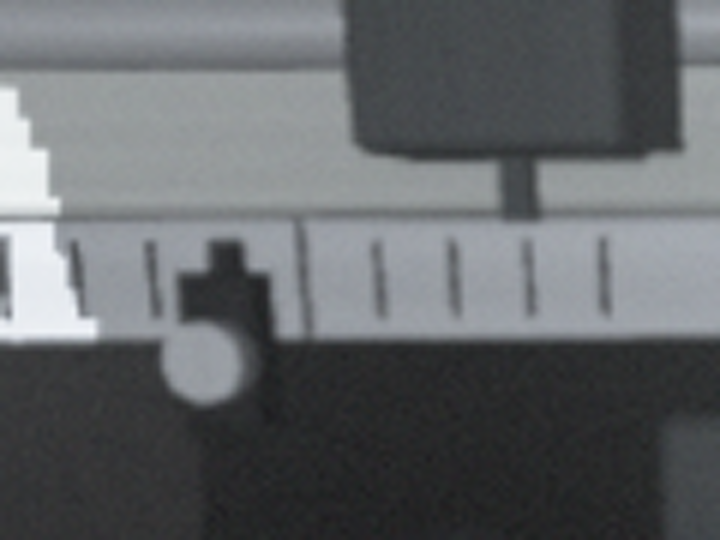

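Crop: the pointer tip is at (521,216) and the clip tip at (226,242), both sharp. Contact on the cap is at about 4 N, so I'll press on in small steps.

Request:
{"api": "apply_moves", "payload": {"steps": [[[0, 0, 0.008], [0, 0, 0], 0], [[0, 0, 0.008], [0, 0, 0], 0], [[0, 0, 0.006], [0, 0, 0], 0], [[0, 0, 0], [0, 0, 0], 0], [[0, 0, 0], [0, 0, 0], 0], [[0, 0, 0], [0, 0, 0], 0], [[0, 0, 0], [0, 0, 0], 0], [[0, 0, 0], [0, 0, 0], 0]]}}

```text
clock: 6.2
eef_pos: [0.6486, 0.1855, 0.1811]
tool_rot: [-0.049, 0.999, 0.0, 0.001]
ft_force: [-2.8, -1.0, 9.3]
grip_width: -0.0003
grasp_force: 4.4
```

Run:
```python
from h import *
# crop3 geometry with w2 camera pose: recover pose offset from w2 time using top-view independent calc
import numpy as np
o=bot.get_obs(); print(o["eef_pos"],o["ft_force"])
# camera in TCP frame is fixed: derive from now, apply to w2 pose
K,d,R,t=cal("wrist"); T=Ro.from_quat(o["tool_rot"]).as_matrix(); 
Rct=R@T; tct=R@o["eef_pos"]+t
T2=Ro.from_quat([-0.048,0.999,0,0.001]).as_matrix(); p2=np.array([.6511,.1837,.2182])
R2=Rct@T2.T; t2=tct-R2@p2; C=(K,d,R2,t2)
g=lambda x,y,z:atz(C,(165+(x+.5)/6-.5,95+(y+.5)/6-.5),z)
a,b=g(521,216,.03),g(226,242,.03); print(a,b)
for yaw in(95.5,96.):
    y=np.array([np.cos(np.radians(yaw)),np.sin(np.radians(yaw)),0]);x=np.array([y[1],-y[0],0]); print("travel",(a-b)@y,"dx",(b-a)@x)
l=g(0,343,.02)-g(700,338,.02)
p,q=g(0,217,.02),g(640,212,.02); v=q-p; print(np.degrees(np.arctan2(v[1],v[0])))
print("tick",np.linalg.norm(g(379,240,.03)-g(604,240,.03))/3)
```

```text
[0.64855421 0.18549285 0.18110818] [-2.75609993 -1.03315191  9.26275403]
[0.58374327 0.12131738 0.03      ] [0.59087668 0.08292172 0.03      ]
travel 0.03890260598271953 dx 0.0034205134272743947
travel 0.03893097392253373 dx 0.0030808982125166613
96.17132444756727
tick 0.009861376727419303
```

Pressed 4.9 mm at 9.3 N, which is at the stop. I'll push slightly more to be sure, then lift off.

Request:
{"api": "apply_moves", "payload": {"steps": [[[0, 0, 0.01], [0, 0, 0], 0], [[0, 0, 0], [0, 0, 0], 0], [[0, 0, 0], [0, 0, 0], 0], [[0, 0, 0], [0, 0, 0], 0], [[0, 0, 0], [0, 0, 0], 0], [[0, 0, 0], [0, 0, 0], 0], [[0, 0, 0], [0, 0, 0], 0], [[0, 0, 0], [0, 0, 0], 0]]}}

```text
clock: 6.87
eef_pos: [0.6486, 0.1855, 0.181]
tool_rot: [-0.049, 0.999, 0.0, 0.002]
ft_force: [-5.4, -1.7, 14.8]
grip_width: -0.0001
grasp_force: 7.6
```

Request:
{"api": "apply_moves", "payload": {"steps": [[[0, 0, -0.02], [0, 0, 0], 0], [[0, 0, -0.03], [0, 0, 0], 0], [[0, 0, -0.05], [0, 0, 0], 0], [[0, 0, -0.1], [0, 0, 0], 0], [[0, 0, -0.15], [0, 0, 0], 0], [[0, 0, 0], [0, 0, 0], 0], [[0, 0, 0], [0, 0, 0], 1], [[0, 0, 0], [0, 0, 0], 1]]}}

```text
clock: 7.53
eef_pos: [0.6483, 0.1855, 0.2466]
tool_rot: [-0.049, 0.999, -0.0, -0.0]
ft_force: [0.7, -1.0, -0.9]
grip_width: 0.0232
grasp_force: 0.0
```

Run:
```python
from h import *
plan([.530,.1105,.20],np.radians(96))
C=cal("top"); i,d=camera("top"); P=np.array([[atd(C,(u,v),d) for u in range(235,275)] for v in range(185,225)]);z=P[...,2]; print(np.sort(z[(z>.15)&(z<.18)])[-40:])
```

```text
tcp [0.6483 0.1855 0.2466] F [ 0.6606 -1.032  -0.8971] w 0.023172557458578564 gf 0.0 t 7.5333 q6 0.18101265402792588
world shift [-0.1183 -0.075  -0.0466] | turn frac [-0.     -0.0001 -0.0023] | tool shift now [ 0.6253 -0.3155  0.233 ] | tool shift after turn [ 0.6276 -0.3111  0.2328]
[0.1661 0.1661 0.1661 0.1664 0.1665 0.1667 0.1668 0.1669 0.167  0.167
 0.1673 0.1677 0.1681 0.1681 0.1681 0.1683 0.1683 0.1684 0.1684 0.1685
 0.1687 0.1689 0.169  0.1691 0.1692 0.1695 0.1695 0.17   0.17   0.1701
 0.1705 0.1707 0.1707 0.1708 0.1718 0.172  0.1724 0.1729 0.1732 0.174 ]
```

The cap held at its stop under 15 N with no further movement. Now to the pull plate.

Request:
{"api": "apply_moves", "payload": {"steps": [[[0.157, -0.078, 0], [0, 0, -0.002], 1], [[0.157, -0.078, 0], [0, 0, 0], 1], [[0.157, -0.078, 0], [0, 0, 0], 1], [[0.157, -0.078, 0], [0, 0, 0], 1], [[0, 0, 0.115], [0, 0, 0], 1], [[0, 0, 0.115], [0, 0, 0], 1], [[0, 0, 0], [0, 0, 0], 1], [[0, 0, 0], [0, 0, 0], 1]]}}

```text
clock: 8.25
eef_pos: [0.5281, 0.1102, 0.199]
tool_rot: [-0.052, 0.999, -0.0, -0.003]
ft_force: [-0.8, -0.3, 0.8]
grip_width: 0.0854
grasp_force: 0.0
```

Run:
```python
from h import *
plan([.530,.1105,.083],np.radians(96)); C=cal("wrist"); i,d=camera("wrist"); save("w3",i); np.save("w3.npy",d)
for n,p in dict(plate=[.530,.1105,.102]).items(): print(n,proj(C,p))
P=np.array([[atd(C,(u,v),d) for u in range(200,440)] for v in range(150,420)]);z=P[...,2]
m=(z>.094)&(z<.110); print(m.sum()); q=P[m]; q=q[(abs(q[:,0]-.53)<.03)&(abs(q[:,1]-.11)<.025)]; print(len(q),q.mean(0),cv2.minAreaRect(q[:,:2].astype(np.float32)))
```

```text
tcp [0.5281 0.1102 0.199 ] F [-0.7675 -0.2571  0.7859] w 0.08543963038123847 gf 0.0 t 8.25 q6 0.10185399726691662
world shift [ 0.0019  0.0003 -0.116 ] | turn frac [-0.0002 -0.0017 -0.0003] | tool shift now [-0.0128  0.0009  0.5802] | tool shift after turn [-0.0098  0.0006  0.5802]
plate [322.1517 257.1228]
2198
1180 [0.5279 0.1114 0.1019] ((0.528981626033783, 0.11150836199522018), (0.039448514580726624, 0.011355279013514519), 6.1707539558410645)
```

View pics/w3.png

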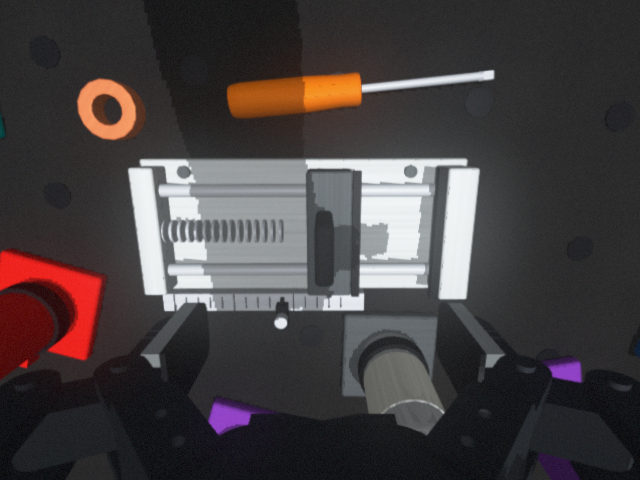

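The plate is seen at (324,248), and depth fits a 39 x 11 mm rectangle at (0.529, 0.1115), between the fingers. Descending and gripping.

Request:
{"api": "apply_moves", "payload": {"steps": [[[-0.005, 0.006, 0.14], [0, 0, 0], 1], [[0, 0, 0.14], [0, 0, 0], 1], [[0, 0, 0.14], [0, 0, 0], 1], [[0, 0, 0.1], [0, 0, 0], 1], [[0, 0, 0.06], [0, 0, 0], 1], [[0, 0, 0], [0, 0, 0], 1], [[0, 0, 0], [0, 0, 0], 0], [[0, 0, 0], [0, 0, 0], 0]]}}

```text
clock: 8.97
eef_pos: [0.5322, 0.1124, 0.0865]
tool_rot: [-0.052, 0.999, 0.0, 0.001]
ft_force: [0.5, -0.4, 0.5]
grip_width: 0.0639
grasp_force: 0.0
```

Request:
{"api": "apply_moves", "payload": {"steps": [[[0, 0, 0], [0, 0, 0], 0], [[0, 0, 0], [0, 0, 0], 0], [[0, 0, 0], [0, 0, 0], 0], [[0, 0, 0], [0, 0, 0], 0], [[0, 0, 0], [0, 0, 0], 0], [[0, 0, 0], [0, 0, 0], 0], [[0, 0, 0], [0, 0, 0], 0], [[0, 0, 0], [0, 0, 0], 0]]}}

```text
clock: 9.63
eef_pos: [0.5311, 0.1114, 0.0858]
tool_rot: [-0.052, 0.999, -0.0, 0.001]
ft_force: [-1.2, -3.4, 4.9]
grip_width: 0.0113
grasp_force: 59.6
```

Run:
```python
from h import *
y=np.array([np.cos(np.radians(96.1)),np.sin(np.radians(96.1)),0])
e=bot.get_obs()["eef_pos"]; np.save("e0.npy",e); plan(e-y*.0391,np.radians(96.1))
```

```text
tcp [0.5311 0.1114 0.0858] F [-1.2014 -3.436   4.9   ] w 0.011339958389540264 gf 59.59379017353058 t 9.6333 q6 0.10365645146049043
world shift [ 0.0042 -0.0389  0.    ] | turn frac [-0.0003  0.0004 -0.0009] | tool shift now [-0.0005 -0.1955  0.0002] | tool shift after turn [-0.     -0.1955  0.    ]
```

Gripped at 11.3 mm and 60 N. Pulling 39 mm.

Request:
{"api": "apply_moves", "payload": {"steps": [[[0, -0.035, 0], [0, 0, 0], 0], [[0, -0.04, 0], [0, 0, 0], 0], [[0, -0.04, 0], [0, 0, 0], 0], [[0, -0.04, 0], [0, 0, 0], 0], [[0, -0.025, 0], [0, 0, 0], 0], [[0, -0.01, 0], [0, 0, 0], 0], [[0, 0, 0], [0, 0, 0], 0], [[0, 0, 0], [0, 0, 0], 0]]}}

```text
clock: 10.3
eef_pos: [0.5348, 0.0767, 0.0858]
tool_rot: [-0.053, 0.999, 0.003, 0.001]
ft_force: [-1.8, 7.7, 5.0]
grip_width: 0.0112
grasp_force: 59.4
```

Run:
```python
from h import *
y=np.array([np.cos(np.radians(96.1)),np.sin(np.radians(96.1)),0])
plan(np.load("e0.npy")-y*.0391,np.radians(96.1))
T=[];S=[]
for n in("scene","top","wrist"):
    C=cal(n); i,d=camera(n); u,v=map(int,proj(C,[.592,.083,.03])); print(n,u,v)
    if 60<u<580 and 60<v<420:
        k=i[max(v-25,0):v+25,max(u-33,0):u+33]; T.append(cv2.resize(k,(528,400),interpolation=cv2.INTER_CUBIC)); print(v-25,u-33,n)
    save(n+"4",i)
im=np.hstack(T[:3]); save("m4",cv2.resize(im,None,fx=min(1,800/im.shape[1]),fy=min(1,800/im.shape[1])))
```

```text
tcp [0.5348 0.0767 0.0858] F [-1.7832  7.7311  4.9702] w 0.011184506375768295 gf 59.42453920841217 t 10.3 q6 0.03393441347678532
world shift [ 0.0004 -0.0041 -0.    ] | turn frac [ 0.0017  0.0005 -0.0003] | tool shift now [ 0.     -0.0207 -0.    ] | tool shift after turn [ 0.     -0.0207  0.0001]
scene 315 295
270 282 scene
top 300 229
204 267 top
wrist 321 375
350 288 wrist
```

View pics/m4.png

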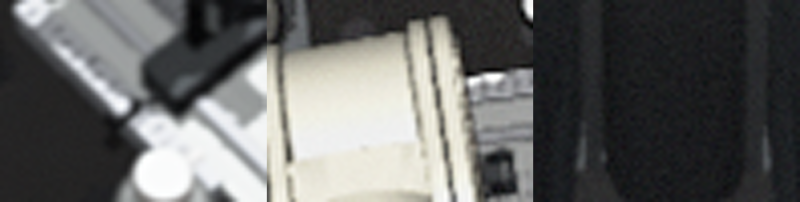

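The scene camera (left panel) shows the clip at about (118,130) and the pointer at about (150,108). The arm's view covers the top camera. The encoders say it's still 4 mm short, so I'll pull further.

Request:
{"api": "apply_moves", "payload": {"steps": [[[0, -0.012, 0], [0, 0, 0], 0], [[0, -0.011, 0], [0, 0, 0], 0], [[0, 0, 0], [0, 0, 0], 0], [[0, 0, 0], [0, 0, 0], 0], [[0, 0, 0], [0, 0, 0], 0], [[0, 0, 0], [0, 0, 0], 0], [[0, 0, 0], [0, 0, 0], 0], [[0, 0, 0], [0, 0, 0], 0]]}}

```text
clock: 11.12
eef_pos: [0.5353, 0.0725, 0.0858]
tool_rot: [-0.053, 0.999, 0.003, 0.001]
ft_force: [-0.9, 7.5, 4.6]
grip_width: 0.0109
grasp_force: 59.5
```

Run:
```python
from h import *
y=np.array([np.cos(np.radians(96.1)),np.sin(np.radians(96.1)),0])
plan(np.load("e0.npy")-y*.0391,np.radians(96.1))
C=cal("scene"); i=np.mean([camera("scene")[0].astype(float) for _ in range(6)],0).astype(np.uint8); save("s5",i)
cv2.imwrite("pics/c5.png",cv2.resize(cv2.imread("pics/s5.png")[270:320,285:350],None,fx=12,fy=12,interpolation=cv2.INTER_CUBIC))
for n,p in dict(mark=[.5909,.0829,.03],mark_plus_10y=np.array([.5909,.0829,.03])+.01*y).items(): print(n,(proj(C,p)-[285,270]+.5)*12)
```

```text
tcp [0.5353 0.0725 0.0858] F [-0.8597  7.5065  4.583 ] w 0.010923999267421774 gf 59.462034702301025 t 11.1167 q6 0.025516145021846993
world shift [-0.      0.0001 -0.    ] | turn frac [ 0.0018  0.0005 -0.0001] | tool shift now [0.     0.0003 0.0002] | tool shift after turn [0.     0.0003 0.0002]
mark [380.0037 302.9768]
mark_plus_10y [413.6725 335.9083]
```

View pics/c5.png

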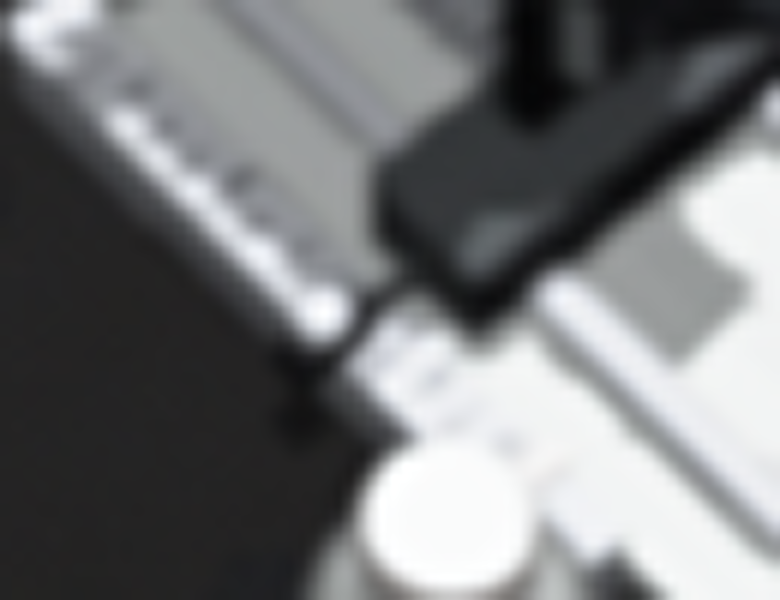

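The pointer (from about (400,285)) and the clip (to about (305,370)) now form one straight dark line across the scale. I'll check numerically that this line follows holder x.

Run:
```python
from h import *
C=cal("scene"); a=np.radians(96.1); y=np.array([np.cos(a),np.sin(a),0]); x=np.array([y[1],-y[0],0]); m=np.array([.5909,.0829,.03])
g=cv2.cvtColor(cv2.imread("pics/s5.png"),cv2.COLOR_BGR2GRAY)
# profile along holder y at several x offsets: dark-line centre relative to mark estimate
s=np.arange(-.007,.0071,.0005)
for dx in np.arange(-.008,.009,.002):
    pr=[]
    for k in s:
        u=proj(C,m+dx*x+k*y); pr.append(cv2.getRectSubPix(g.astype(np.float32),(1,1),(float(u[0]),float(u[1])))[0,0])
    pr=np.array(pr); w=np.clip(np.percentile(pr,60)-pr,0,None)**2; print(round(dx*1e3),"centre mm",(w@s)/w.sum()*1e3,pr[::2].astype(int))
```

```text
-8 centre mm 0.31294725146012664 [94 91 85 79 72 63 57 53 51 59 67 74 81 85 87]
-6 centre mm -0.01600331399570651 [127 121 115 104  90  77  66  64  69  77  89 101 111 119 124]
-4 centre mm -0.16408669255804031 [142 138 128 113  99  84  74  71  74  89 105 120 133 140 143]
-2 centre mm -0.540705136186208 [140 133 124 111  97  82  70  72  82  97 115 134 147 155 161]
0 centre mm -0.9203768315759983 [129 123 113  99  84  74  68  68  77 101 127 146 163 176 185]
2 centre mm -0.8652471435172657 [136 128 116 103  88  67  59  65  79  99 125 153 181 197 204]
4 centre mm 0.08133422688543793 [173 166 153 137 118  99  80  63  69  92 120 151 176 195 211]
6 centre mm 1.2511477741909678 [213 210 207 191 165 139 112  93  83  80  98 130 161 190 202]
8 centre mm 1.9907116935719769 [239 243 232 220 207 181 146 114  85  84  95 115 142 167 187]
```

Pointer and clip tip agree to within about 0.5 mm, and the encoders give 39.0 mm of the measured 38.9–39.3 mm. Handing in.

```bash
python3 -c "
from workcell import bot
o=bot.get_obs(); print(o['eef_pos'],o['grasp_force'],o['clock']); print(bot.job_done())"
```

```text
[0.53528437 0.07247952 0.08579142] 59.46030378341675 11.4167
the job is handed in; nothing more can be done
None
```

I pressed the cap to its stop and let it spring back, then pulled the jaw about 39 mm, so its pointer is within about 0.5 mm of the clip, and handed in at 11.4 s with the arm still gripping it there; no verdict came back.

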